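# Clamp an embedded specimen block with the outer knob of a concentric pair

## Robot

A 6-joint arm with a two-finger parallel gripper is mounted at the origin on the work surface. World frame = base frame: x ahead of the robot, y to its left, z up, the work surface at z = 0. Lengths are in m, angles in rad, forces in N, time in s.
With the tool pointing down it reaches from about 0.3 to 0.875 m from the base axis. Payload 6.4 kg.
Tool frame: the origin (TCP) lies midway between the tips of the shut fingers; the grasp point (between the pads) lies 19 mm behind it; z points along the fingers, y is the line along which they close (so a half turn about z gives the same grasp; the last joint's range is limited). The gripper opens to 88 mm and grips with 3 to 60 N. Pads are 18 mm wide; open, the fingers measure 123 mm over their backs; the gripper's body (75 mm by 187 mm) begins 45 mm behind the grasp point.
Start: joints at [-1.442, 0.181, 1.607, -0, 1.354, -0.206], TCP at [0.189, -0.543, 0.239] pointing down, gripper open.
Joint ranges: [-2.99, 2.99], [-0.89, 2.07], [0.3, 2.58], [-1.14, 4.28], [0, 2.63], [-3.12, 3.12]. Speed limits (rad/s): [2.57, 2.57, 3.01, 3.14, 3.14, 3.14].

## Interface

Orientations are given as a unit quaternion [x, y, z, w].
In Python, from station import ctrl gives the robot as it stands.
- The arm moves only by the tool drive_tool, never from a script. Its argument "plan" is a list of rows, each an object of numbers: "ax", "ay", "az": the turn, a rotation vector about the tool's x, y, z in rad; "tx", "ty", "tz": the shift along the tool's x, y, z in cm; "fingers": the closure, from 0 (fully open) to 1 (shut). A call has 1 to 12 rows; each row shifts and turns the commanded pose from where the row before left it, along the tool's axes as they then stand; what a row does not reach is not made up. A row lasts 1/12 s, in which the tool goes at most 41.7 mm and 7.16 degrees, less where a joint would pass 70% of its speed; a pose out of reach is approached as far as the arm can. A call is refused whole if a number of a shift passes 4.17 or a number of a turn 0.125, either way. A call with a gripper value outside its range is refused whole. The fingers move at their own pace and stop on an object; "grip_force" is the grip in N (left out, the last holds). Time passes only in rows, so rows that do not move let the fingers close. It gives the time, the measured TCP pose, the force, the opening and the grip force at its end, in the units of the state.
- ctrl.state(): the state, without advancing time (a new reading comes with each control period).
- ctrl.camera(name): name is "scene" or "top" or "wrist"; returns a dict with "pixels" (384x512x3 uint8, red, green, blue), "intrinsics" (3x3 intrinsics, pixels), "world_from_camera" (4x4, takes a point from camera to world coordinates); the wrist camera has in their place "hand_eye" (4x4, takes a point from camera to tool coordinates, whose origin is the TCP and whose axes are the flange's). Camera axes: x right, y up, looking along -z (the intrinsics and any distortion apply to the point x, -y, -z); pixel columns grow to the right and rows downward; lengths in m; the calibration is good to about 2 mm. A picture is of the moment at which its call begins: read the wrist's pose just before it. There is no depth.
- ctrl.hand_in(): hands the job in; it is judged then, once.
The state is a dict: "t": time; "joint_pos": joint angles; "qvel": joint speeds; "tau": joint torques, N m; "eef_pos": TCP position; "ee_rot": TCP orientation; "wrist_force": force on the tool from outside, world axes, zero at the start; "wrist_torque": the same for the moment, N m; "gripper_width": opening from 0.0 (shut) to 1.0 (fully open); "gripper_force": force on a finger pad.
Only numpy, scipy, OpenCV 4.12 (cv2) and the standard library are available. Lean on these libraries where they do the work, as an engineer would, in place of code of your own. Each camera call takes 0.05 s, during which the arm holds its last target. There are 200 camera calls.

## Task

Take the wax specimen block from the cold plate and stand it, wax up, on the bed between the open jaws of the specimen clamp; then turn only the outer ring of the two concentric knobs clockwise until the jaws hold the block snugly, with about 14 N, and let go of everything. Do not squeeze it hard in the jaws or the wax cracks, and leave the inner knob (the set cutting angle) and the other things on the bench as they are.

Things in the scene. Friction and masses are not known exactly. Their poses are not given: they have to be found in the camera images.
- block: The specimen block: white plastic cassette 28 x 40 x 10 mm (x, y, z) with a cream wax block 28 x 34 x 14 mm on top, 24 mm tall in all, 28 to 56 g, lying flat on the cold plate, wax up. Origin at the centre of its underside, z up. Grip it across its 28 mm width (its x).
- coldplate: Fixed cold plate, 150 x 140 mm, aluminium top 30 mm above the bench. Origin at the centre of its underside.
- clamp: The specimen clamp unit, fixed to the bench: cream casting with black end plates, 138 mm (x) by 296 mm (y), its top (the bed) 50 mm above the bench. Origin at the centre of its underside. The vice is at its -y part, the concentric knobs at its +y part, on a gear housing 70 x 80 mm whose top is 70 mm above the bench; jaws and knobs follow its yaw.
- bed (a point): Point on the bed (50 mm above the bench) where the middle of the block's underside is to be set down, with the block's 40 mm length along the clamp's y (either way round). Axes as the clamp. A block centred here has at least 4 mm free to the jaw at each end at the start.
- outer_grip (a point): Centre of the outer ring, on the common vertical axis, at half the ring's height, 101 mm above the bench. The ring is black, knurled, 62 mm in diameter and 22 mm tall (90 to 112 mm above the bench), on a neck 30 mm in diameter, with 20 mm of free height below it above the gear housing.
- outer (a joint): Ring angle (rad), 0 to 3; grows clockwise from above and closes the moving jaw 10 mm per rad; the jaws meet the block 0.8 to 2.2 rad from the start. Friction of about 0.25 N m holds it where it is left (either sign when you stop); squeeze adds about 0.010 N m per newton against clockwise: judge it by the change from the moment felt when turning free in the same manner.
- inner_mark (a point): White mark at the top edge of the inner knob, 16 mm from the common axis, 138 mm above the bench. The inner knob is black, 38 mm in diameter, 116 to 138 mm above the bench, right above the outer ring; it turns at a touch.
- beaker: Glass beaker, 64 mm across, 75 mm tall, standing on the bench; a bystander. Origin at the centre of its underside.
- reagent: Amber reagent bottle, 48 mm across, 85 mm tall, standing on the bench; a bystander. Origin at the centre of its underside.
- slidebox: Black slide box, 110 x 85 x 32 (x, y, z) mm, lying on the bench; a bystander. Origin at the centre of its underside.
- vice (a point): Point 20 mm straight above the bed point, level with the jaw tops. Steel jaws 24 to 30 mm wide (x) face each other along the clamp's y, 48 to 62 mm apart at the start. The back jaw (-y) stays where the last user set it, anywhere in 11 mm, not measured. The moving jaw (+y) pushes the block to it, and has a sprung face: once both touch the block, squeeze rises about 7 N per mm of jaw travel.
Mind the look-alikes: they are no part of the job. Of the things shaped like the block, the white one is meant.

How it is judged:
On the way, in this order (a step that is already met when the one before it is completed fails the run):
1. the block stands on the bed between the open jaws, let go (horizontal distance between block and bed below 0.012 m and z of block in the frame of bed below 0.003 m and angle between block's own z axis and vertical below 0.1 rad and contact force between the fingers and block below 0.3 N), for 0.2 s.
2. the jaws hold the block, closed by turning the outer ring (contact force between each of jaw_face_c0, back_jaw_c0 and block above 7 N), for 0.2 s.
At the end, for the whole second after the job is handed in: The block stands on the bed wax up (tilt under 0.1 rad, underside within 3 mm of the bed), its length along the clamp's y to 0.1 rad, within 22 mm of the bed point, at rest, pressed by both jaws with 7 to 21 N; the inner knob's mark is within 3 mm (0.19 rad) of where it was (all of step 2 and contact force between jaw_face_c0 and block below 21 N and horizontal distance between block and bed below 0.022 m and z of block in the frame of bed below 0.003 m and angle between block's own z axis and vertical below 0.1 rad and angle between the y axis of block and the y axis of clamp, either way round below 0.1 rad and linear speed of block below 0.01 m/s and distance of inner_mark from where it was at the start of the episode below 0.003 m); the robot touches nothing.
It fails at once if the jaws squeeze the block with more than 28 N (the wax cracks) (contact force between any of jaw_face_c0, back_jaw_c0 and block above 28 N).
It fails at once if the inner knob is turned (its mark moves more than 3 mm, 0.19 rad) (distance of inner_mark from where it was at the start of the episode above 0.003 m).
It fails at once if a bystander is shoved more than 20 mm (distance of any of beaker, reagent, slidebox from where it was at the start of the episode above 0.02 m).
It also fails if it takes over 72 s, if anything falls off the work surface, if the arm or the gripper's body presses on something with over 40 N, if the wrist force passes 120 N, or if a joint passes its speed limit or range.

## Working session

There is one attempt and no reset: what is moved stays moved. The work goes in short steps, Python scripts to look and compute and a tool call to move; the robot and the scene stay as the last step left them, time stands still between calls to the robot, and variables do not carry over. Pictures are saved under pics/ and viewed, at most 10 in all, crops included, and the job is handed in when it is done.

Besides the shell and the picture viewer there is one more tool, called after "Call:" in YAML: its name, and indented under it one key for each argument. drive_tool: Moves the arm, as the interface text tells. Its arguments: {"type":"object","properties":{"plan":{"type":"array"},"grip_force":{"type":"number"}},"required":["plan"]}

```bash
mkdir -p pics; ls; cat > h.py <<'E'
import numpy as np, cv2
from station import ctrl
from scipy.spatial.transform import Rotation as R
def shot(name,fn=None):
    s=ctrl.state(); c=ctrl.camera(name); im=cv2.cvtColor(c["pixels"],cv2.COLOR_RGB2BGR)
    if name=="wrist":
        T=np.eye(4);T[:3,:3]=R.from_quat(s["ee_rot"]).as_matrix();T[:3,3]=s["eef_pos"];W=T@np.array(c["hand_eye"])
    else: W=np.array(c["world_from_camera"])
    K=np.array(c["intrinsics"])
    if fn: cv2.imwrite("pics/"+fn+".png",im); np.savez("pics/"+fn+".npz",K=K,W=W,extra=str([k for k in c]))
    return im,K,W
def ray(K,W,u,v):
    p=np.linalg.inv(K)@[u,v,1]; return W[:3,3],W[:3,:3]@[p[0],-p[1],-p[2]]
def onz(K,W,u,v,z):
    o,d=ray(K,W,u,v); return o+d*(z-o[2])/d[2]
def proj(K,W,P):
    q=W[:3,:3].T@(np.asarray(P)-W[:3,3]); q=K@[q[0],-q[1],-q[2]]; return q[:2]/q[2]
def load(fn):
    d=np.load("pics/"+fn+".npz"); return cv2.imread("pics/"+fn+".png"),d["K"],d["W"]
def cross(rays):
    A=np.zeros((3,3));b=np.zeros(3)
    for o,d in rays:
        d=d/np.linalg.norm(d);M=np.eye(3)-np.outer(d,d);A+=M;b+=M@o
    return np.linalg.solve(A,b)
E
python3 - <<'E'
from h import *
for n in("scene","top","wrist"):
    im,K,W=shot(n,n+"0"); print(n,K.tolist(),np.round(W,3).tolist())
print(ctrl.camera("top").keys()); print(ctrl.state())
E
```

```text
pics
scene [[412.1049542093371, 0.0, 253.318801987495], [0.0, 412.1049542093371, 196.89878629550276], [0.0, 0.0, 1.0]] [[0.661, -0.486, 0.572, 1.27], [0.75, 0.407, -0.521, -0.595], [0.02, 0.774, 0.633, 0.839], [0.0, 0.0, 0.0, 1.0]]
top [[384.97283201681665, 0.0, 261.1663312425921], [0.0, 384.97283201681665, 194.30208345302603], [0.0, 0.0, 1.0]] [[0.028, 0.983, -0.181, 0.365], [-0.999, 0.032, 0.019, 0.008], [0.024, 0.18, 0.983, 1.343], [0.0, 0.0, 0.0, 1.0]]
wrist [[291.0269142156244, 0.0, 252.56310656129978], [0.0, 291.0269142156244, 191.13510201283236], [0.0, 0.0, 1.0]] [[0.329, 0.906, 0.267, 0.258], [-0.944, 0.316, 0.091, -0.519], [-0.002, -0.282, 0.959, 0.384], [0.0, 0.0, 0.0, 1.0]]
dict_keys(['pixels', 'intrinsics', 'world_from_camera'])
{'t': 0.2, 'joint_pos': array([-1.44230899e+00,  1.81278120e-01,  1.60759807e+00,  3.94393168e-06,
        1.35378448e+00, -2.06280005e-01]), 'qvel': array([ 3.27741517e-05, -2.76332395e-03, -4.23161395e-03, -1.09050241e-03,
       -1.82723465e-03,  1.04917083e-03]), 'tau': array([ 1.69555315e-03, -4.33775103e+01, -3.41813278e+01,  7.02621834e-02,
        3.63517622e-02, -1.09824180e-04]), 'eef_pos': array([ 0.1889036 , -0.54275359,  0.23815612]), 'ee_rot': array([ 9.86023960e-01,  1.66602716e-01,  2.26896303e-05, -5.33526227e-04]), 'wrist_force': array([ 0.84498766, -0.49692341,  0.54424883]), 'wrist_torque': array([-0.06628391,  0.01945201, -0.02772525]), 'gripper_force': 0.0, 'gripper_width': 0.9961082318349904}
```

View pics/top0.png

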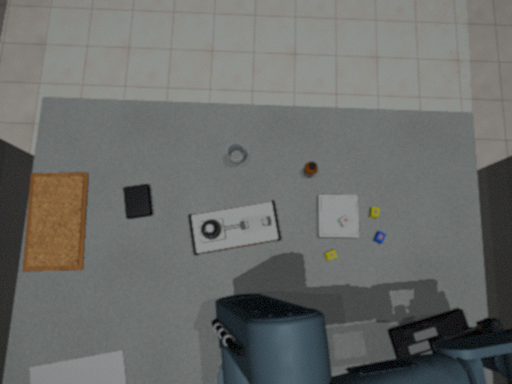

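View pics/scene0.png

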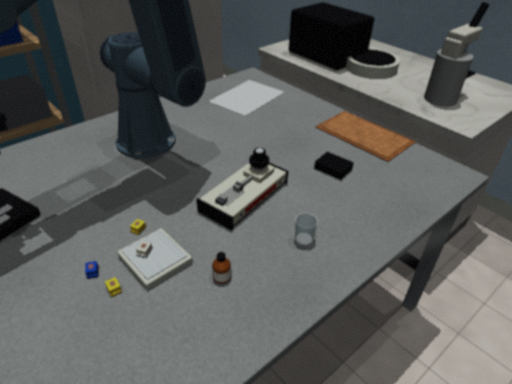

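The top view shows the cold plate at about (338,216) with the white block on it at (343,221). The clamp is at (235,228), its knobs at (211,229) and its jaws at about (243,226) and (265,221). The scene view agrees; the coloured cassettes stand off the plate.

```bash
python3 - <<'E'
from h import *
im,K,W=load("top0")
for n,u,v,z in [("block",343,221,.054),("plate",338,216,.03),("knob",211,229,.138),("jawM",243,226,.07),("jawB",266,221,.07),("beaker",236,154,.03),("reag",311,169,.04),("slide",138,201,.03),("c1",190,213,.05),("c2",275,201,.05),("c3",281,240,.05),("c4",195,254,.05)]:
    print(n,np.round(onz(K,W,u,v,z),3))
a=cv2.resize(im[170:270,170:370],(800,400),interpolation=cv2.INTER_CUBIC); cv2.imwrite("pics/topc.png",a)
E
```

```text
block [ 0.52  -0.296  0.054]
plate [ 0.539 -0.284  0.03 ]
knob [0.472 0.138 0.138]
jawM [0.491 0.041 0.07 ]
jawB [ 0.51  -0.035  0.07 ]
beaker [0.748 0.076 0.03 ]
reag [ 0.7   -0.189  0.04 ]
slide [0.57  0.405 0.03 ]
c1 [0.531 0.221 0.05 ]
c2 [ 0.581 -0.065  0.05 ]
c3 [ 0.45  -0.088  0.05 ]
c4 [0.395 0.196 0.05 ]
```

View pics/topc.png

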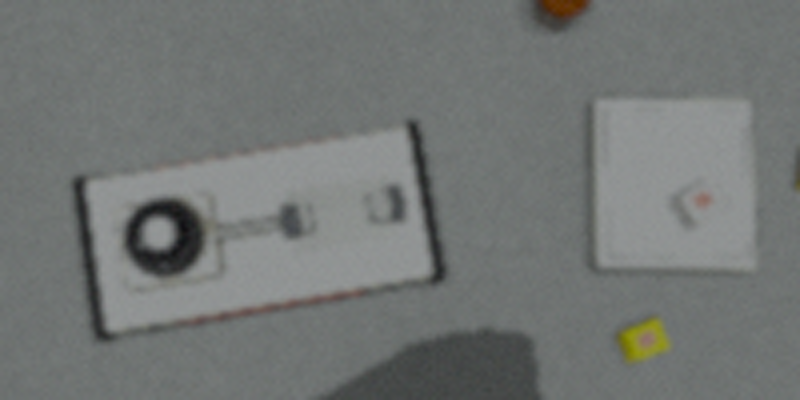

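Call:
drive_tool:
  plan:
    - {"tx": 3.2, "ty": -1.0}
    - {"tx": 3.2, "ty": -1.0}
    - {"tx": 3.2, "ty": -1.0}
    - {"tx": 3.2, "ty": -1.0}
    - {"tx": 3.2, "ty": -1.0}
    - {"tx": 3.2, "ty": -1.0}
    - {"tx": 3.2, "ty": -1.0}
    - {"tx": 3.2, "ty": -1.0}
    - {"tx": 3.2, "ty": -1.0}
    - {"tx": 3.2, "ty": -1.0}
    - {"tx": 3.2, "ty": -1.0}
    - {"tx": 3.2, "ty": -1.0}

```text
invalid input at $.plan[0]: expected keys ax, ay, az, tx, ty, tz, fingers
```

```bash
python3 - <<'E'
from h import *
im,K,W=shot("wrist","w1"); s=ctrl.state(); print(s["t"],s["eef_pos"],s["ee_rot"],proj(K,W,[.52,-.296,.054]))
cv2.imwrite("pics/w1v.png",im)
E
```

```text
0.25 [ 0.18891491 -0.54285016  0.23827926] [ 9.86025806e-01  1.66592177e-01  2.36829922e-05 -3.95829435e-04] [  93.25465056 -324.98813733]
```

View pics/w1v.png

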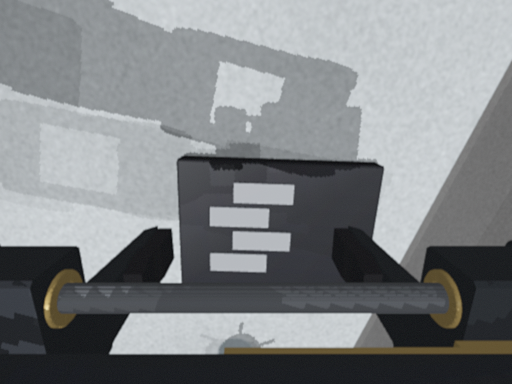

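The wrist view shows the tray below the start pose, with the fingers in the lower half of the picture at about (150,260) and (360,260). The move was refused because every row needs all the keys.

Call:
drive_tool:
  plan:
    - {"ax": 0, "ay": 0, "az": 0, "tx": 3.0, "ty": -1.0, "tz": 0, "fingers": 0}
    - {"ax": 0, "ay": 0, "az": 0, "tx": 3.0, "ty": -1.0, "tz": 0, "fingers": 0}
    - {"ax": 0, "ay": 0, "az": 0, "tx": 3.0, "ty": -1.0, "tz": 0, "fingers": 0}
    - {"ax": 0, "ay": 0, "az": 0, "tx": 3.0, "ty": -1.0, "tz": 0, "fingers": 0}
    - {"ax": 0, "ay": 0, "az": 0, "tx": 3.0, "ty": -1.0, "tz": 0, "fingers": 0}
    - {"ax": 0, "ay": 0, "az": 0, "tx": 3.0, "ty": -1.0, "tz": 0, "fingers": 0}
    - {"ax": 0, "ay": 0, "az": 0, "tx": 3.0, "ty": -1.0, "tz": 0, "fingers": 0}
    - {"ax": 0, "ay": 0, "az": 0, "tx": 3.0, "ty": -1.0, "tz": 0, "fingers": 0}
    - {"ax": 0, "ay": 0, "az": 0, "tx": 3.0, "ty": -1.0, "tz": 0, "fingers": 0}
    - {"ax": 0, "ay": 0, "az": 0, "tx": 3.0, "ty": -1.0, "tz": 0, "fingers": 0}
    - {"ax": 0, "ay": 0, "az": 0, "tx": 3.0, "ty": -1.0, "tz": 0, "fingers": 0}
    - {"ax": 0, "ay": 0, "az": 0, "tx": 0, "ty": 0, "tz": 0, "fingers": 0}

```text
t: 1.25
eef_pos: [0.4678, -0.3272, 0.2387]
ee_rot: [0.986, 0.169, 0.001, -0.001]
wrist_force: [-1.3, -0.3, 0.8]
gripper_width: 1.0
gripper_force: 0.0
```

```bash
python3 - <<'E'
from h import *
im,K,W=shot("wrist","w2"); s=ctrl.state(); print(s["t"],s["eef_pos"],s["ee_rot"],s["qvel"].round(3),s["wrist_force"],proj(K,W,[.52,-.296,.054]))
E
```

```text
1.3 [ 0.46619378 -0.32875576  0.23856473] [ 9.85666565e-01  1.68704985e-01  1.00035094e-04 -1.99666823e-04] [-0.055 -0.008  0.015 -0.024 -0.002 -0.029] [-1.05028952 -0.50783665 -0.03477316] [241.92338541 118.68281637]
```

View pics/w2.png

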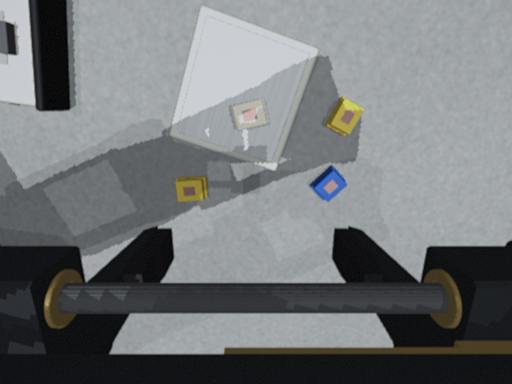

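The wrist view shows the plate with corners at (202,8), (317,50), (274,169) and (170,133). The block is at (249,113) with its long side close to horizontal. The yellow and blue look-alikes lie off the plate.

```bash
python3 - <<'E'
from h import *
im,K,W=load("w2"); print(onz(K,W,249,113,.054), [onz(K,W,u,v,.03).round(3) for u,v in((202,8),(317,50),(274,169),(170,133))])
it,Kt,Wt=load("top0"); print("2view block", cross([ray(K,W,249,113),ray(Kt,Wt,343,221)]))
s=im[95:130,222:278].astype(int); print("sat"); 
hs=cv2.cvtColor(im,cv2.COLOR_BGR2HSV)[95:130,222:278]
for r in range(0,35,2): print(''.join('%4d'%x for x in hs[r,::3,1]),'|',''.join('%4d'%x for x in hs[r,::3,2]))
E
```

```text
[ 0.52831564 -0.30135876  0.054     ] [array([ 0.614, -0.218,  0.03 ]), array([ 0.617, -0.35 ,  0.03 ]), array([ 0.475, -0.353,  0.03 ]), array([ 0.474, -0.22 ,  0.03 ])]
2view block [ 0.5254791  -0.30242093  0.02122979]
sat
  10   9   8  10  10  14  15  15  15  16  16  15  16  16  13  15  15  15  15 |  210 210 211 211 209 182 172 171 172 173 172 171 176 175 173 174 172 174 173
  10  10  10  10  15  16  15  15  15  15  16  15  16  15  16  15  16  15  15 |  211 211 206 195 175 171 173 170 173 174 172 173 175 172 174 172 173 174 173
  10  12  15  15  14  16  15  17  16  16  15   6  10  14   9  13  16  15  15 |  212 190 174 171 168 174 174 169 173 172 170 160 159 169 162 172 175 173 174
  10  16  15  16  17  15  16  17  10   6  16  18  19  18   5  15  15  15  15 |  195 171 171 173 169 173 172 167 149 160 173 181 186 174 163 172 175 172 174
  15  15  15  15  17  14   5  14  19  19  17  18  18  18   2  17  16  15  13 |  170 168 173 171 162 162 154 166 177 185 184 185 185 183 165 170 176 172 174
  16  15  17  14  13  19  20  18  17  17  17  19  18   5   3  17  15  15  13 |  172 168 166 146
[... 1232 characters left out ...]
 170 170 170 158 142 180 211 207 202 203 202 199 182 183 185 169 168 175 173
  15  15  15  15   7  20   4  14   4  10  17  17  18  18  19   7  16  16  15 |  170 168 170 169 143 178 195 183 196 186 182 182 182 181 176 148 162 173 172
  15  15  16  15  12  20  20  18  20  20  20  20  17   5  13  16  17  15  13 |  171 167 171 171 130 169 180 180 180 181 182 175 162 153 152 164 170 173 171
  16  15  16  15  15  19  20  20  19  17   8  10  16  16  17  15  15  15  13 |  171 168 172 169 140 160 182 180 174 166 154 147 157 172 170 174 172 171 171
  15  15  15  17  17   9  18   4   8  14  18  15  15  16  15  15  15  15  15 |  170 168 171 169 153 149 170 181 182 160 160 169 170 176 172 173 173 173 170
```

Call:
drive_tool:
  plan:
    - {"ax": 0, "ay": 0, "az": 0, "tx": 3.4, "ty": -0.2, "tz": 1, "fingers": 0}
    - {"ax": 0, "ay": 0, "az": 0, "tx": 3.4, "ty": -0.2, "tz": 1, "fingers": 0}
    - {"ax": 0, "ay": 0, "az": -0.12, "tx": 0, "ty": 0, "tz": 0.5, "fingers": 0}
    - {"ax": 0, "ay": 0, "az": -0.12, "tx": 0, "ty": 0, "tz": 0.5, "fingers": 0}
    - {"ax": 0, "ay": 0, "az": -0.12, "tx": 0, "ty": 0, "tz": 0.5, "fingers": 0}
    - {"ax": 0, "ay": 0, "az": -0.12, "tx": 0, "ty": 0, "tz": 0.5, "fingers": 0}
    - {"ax": 0, "ay": 0, "az": -0.12, "tx": 0, "ty": 0, "tz": 0.5, "fingers": 0}
    - {"ax": 0, "ay": 0, "az": -0.12, "tx": 0, "ty": 0, "tz": 0.5, "fingers": 0}
    - {"ax": 0, "ay": 0, "az": -0.12, "tx": 0, "ty": 0, "tz": 0.5, "fingers": 0}
    - {"ax": 0, "ay": 0, "az": -0.12, "tx": 0, "ty": 0, "tz": 0.5, "fingers": 0}
    - {"ax": 0, "ay": 0, "az": -0.12, "tx": 0, "ty": 0, "tz": 0.5, "fingers": 0}
    - {"ax": 0, "ay": 0, "az": -0.12, "tx": 0, "ty": 0, "tz": 0.5, "fingers": 0}

```text
t: 2.3
eef_pos: [0.5264, -0.3057, 0.1683]
ee_rot: [0.718, 0.696, -0.0, -0.0]
wrist_force: [-0.6, 0.7, -0.3]
gripper_width: 0.994
gripper_force: 0.0
```

Call:
drive_tool:
  plan:
    - {"ax": 0, "ay": 0, "az": -0.12, "tx": 0, "ty": 0, "tz": 0, "fingers": 0}
    - {"ax": 0, "ay": 0, "az": -0.12, "tx": 0, "ty": 0, "tz": 0, "fingers": 0}
    - {"ax": 0, "ay": 0, "az": -0.12, "tx": 0, "ty": 0, "tz": 0, "fingers": 0}
    - {"ax": 0, "ay": 0, "az": -0.12, "tx": 0, "ty": 0, "tz": 0, "fingers": 0}
    - {"ax": 0, "ay": 0, "az": 0, "tx": 0, "ty": 0, "tz": 0, "fingers": 0}
    - {"ax": 0, "ay": 0, "az": 0, "tx": 0, "ty": 0, "tz": 0, "fingers": 0}

```text
t: 2.8
eef_pos: [0.5267, -0.3054, 0.1686]
ee_rot: [0.536, 0.844, -0.0, -0.0]
wrist_force: [-0.6, 0.3, 0.5]
gripper_width: 0.998
gripper_force: 0.0
```

```bash
python3 - <<'E'
from h import *
im,K,W=shot("wrist","w3"); s=ctrl.state(); print(s["t"],s["eef_pos"],s["ee_rot"],s["joint_pos"].round(2))
p=proj(K,W,[.528,-.301,.054]);print(p, "under",proj(K,W,s["eef_pos"]*[1,1,0]+[0,0,.054]))
a=im[int(p[1])-75:int(p[1])+75,int(p[0])-100:int(p[0])+100]; print("crop origin",int(p[0])-100,int(p[1])-75)
cv2.imwrite("pics/w3c.png",cv2.resize(a,(800,600),interpolation=cv2.INTER_CUBIC))
E
```

```text
2.85 [ 0.52685243 -0.30525675  0.16865159] [ 5.36035307e-01  8.44195553e-01 -6.98614484e-05 -1.12718780e-04] [-0.72  0.32  1.58 -0.    1.24 -1.16]
[255.35578299 183.76730875] under [252.27540969 187.26619538]
crop origin 155 108
```

View pics/w3c.png

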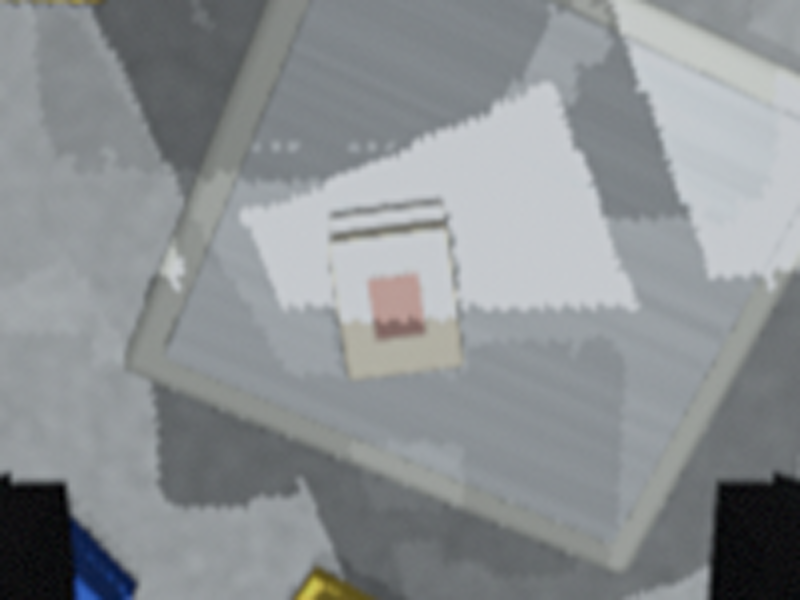

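The crop shows the white block with its wax top corners at crop (330,238), (450,222), (463,364) and (350,378). That is a centre near image pixel (254.5,183), turned about 0.125 rad counter-clockwise from the tool.

```bash
cat >> h.py <<'E'
def rel(P,yaw=None):
    s=ctrl.state();M=R.from_quat(s["ee_rot"]).as_matrix(); d=M.T@(np.asarray(P)-s["eef_pos"])*100
    print("t",s["t"],"tool cm",d.round(2),"yaw",np.arctan2(M[1,0],M[0,0]).round(4),"tilt",M[:,2].round(3), "F",s["wrist_force"].round(1)); return d
E
python3 - <<'E'
from h import *
im,K,W=load("w3")
c=np.array([[330,238],[450,222],[463,364],[350,378]])/4+[155,108]
P=np.array([onz(K,W,*q,.054) for q in c]); print(P.round(4)); C=P.mean(0); print(C, [np.linalg.norm(P[i]-P[i-1]).round(4) for i in range(4)])
im2,K2,W2=load("w2"); print("2view",cross([ray(K,W,*c.mean(0)),ray(K2,W2,248.5,113)]))
e=(P[0]+P[1]-P[2]-P[3]); print("long yaw",np.arctan2(e[1],e[0])); e=P[1]-P[0]+P[2]-P[3];print("short yaw+90",np.arctan2(e[1],e[0])+np.pi/2)
rel([C[0],C[1],.033])
E
```

```text
[[ 0.5067 -0.2941  0.054 ]
 [ 0.5298 -0.2791  0.054 ]
 [ 0.5474 -0.3082  0.054 ]
 [ 0.5249 -0.3227  0.054 ]]
[ 0.52721018 -0.30102659  0.054     ] [np.float64(0.0339), np.float64(0.0275), np.float64(0.034), np.float64(0.0268)]
2view [ 0.52770515 -0.30105067  0.05181365]
long yaw 2.1255099019231
short yaw+90 2.1429614645579056
t 2.85 tool cm [ 0.37  0.22 13.57] yaw 2.0101 tilt [-0.  0. -1.] F [ 0.4 -0.7 -0.2]
```

Call:
drive_tool:
  grip_force: 15
  plan:
    - {"ax": 0, "ay": 0, "az": 0, "tx": 0.35, "ty": 0.2, "tz": 0, "fingers": 0}
    - {"ax": 0, "ay": 0, "az": -0.122, "tx": 0, "ty": 0, "tz": 2.0, "fingers": 0}
    - {"ax": 0, "ay": 0, "az": 0, "tx": 0, "ty": 0, "tz": 3.0, "fingers": 0.2}
    - {"ax": 0, "ay": 0, "az": 0, "tx": 0, "ty": 0, "tz": 3.0, "fingers": 0.2}
    - {"ax": 0, "ay": 0, "az": 0, "tx": 0, "ty": 0, "tz": 2.5, "fingers": 0.2}
    - {"ax": 0, "ay": 0, "az": 0, "tx": 0, "ty": 0, "tz": 1.5, "fingers": 0.2}
    - {"ax": 0, "ay": 0, "az": 0, "tx": 0, "ty": 0, "tz": 1.0, "fingers": 0.2}
    - {"ax": 0, "ay": 0, "az": 0, "tx": 0, "ty": 0, "tz": 0.4, "fingers": 0.2}
    - {"ax": 0, "ay": 0, "az": 0, "tx": 0, "ty": 0, "tz": 0, "fingers": 0.2}
    - {"ax": 0, "ay": 0, "az": 0, "tx": 0, "ty": 0, "tz": 0, "fingers": 0.2}

```text
t: 3.68
eef_pos: [0.5283, -0.3011, 0.0357]
ee_rot: [0.482, 0.876, -0.0, 0.001]
wrist_force: [0.3, -0.6, 1.0]
gripper_width: 0.798
gripper_force: 0.0
```

```bash
python3 - <<'E'
from h import *
rel([.5272,-.301,.033])
E
```

```text
t 3.6833 tool cm [ 0.06 -0.09  0.27] yaw 2.1363 tilt [ 0.001 -0.001 -1.   ] F [ 0.3 -0.6  1. ]
```

Call:
drive_tool:
  grip_force: 15
  plan:
    - {"ax": 0, "ay": 0, "az": 0, "tx": 0, "ty": -0.1, "tz": 0.2, "fingers": 0.3}
    - {"ax": 0, "ay": 0, "az": 0, "tx": 0, "ty": 0, "tz": 0, "fingers": 1}
    - {"ax": 0, "ay": 0, "az": 0, "tx": 0, "ty": 0, "tz": 0, "fingers": 1}
    - {"ax": 0, "ay": 0, "az": 0, "tx": 0, "ty": 0, "tz": 0, "fingers": 1}
    - {"ax": 0, "ay": 0, "az": 0, "tx": 0, "ty": 0, "tz": 0, "fingers": 1}
    - {"ax": 0, "ay": 0, "az": 0, "tx": 0, "ty": 0, "tz": 0, "fingers": 1}
    - {"ax": 0, "ay": 0, "az": 0, "tx": 0, "ty": 0, "tz": 0, "fingers": 1}
    - {"ax": 0, "ay": 0, "az": 0, "tx": 0, "ty": 0, "tz": 0, "fingers": 1}

```text
t: 4.35
eef_pos: [0.5269, -0.3012, 0.0328]
ee_rot: [0.482, 0.876, -0.0, 0.0]
wrist_force: [0.7, 0.3, 0.9]
gripper_width: 0.319
gripper_force: 15.0
```

Call:
drive_tool:
  plan:
    - {"ax": 0, "ay": 0, "az": 0, "tx": 0, "ty": 0, "tz": -1.5, "fingers": 1}
    - {"ax": 0, "ay": 0, "az": 0, "tx": 0, "ty": 0, "tz": -3.5, "fingers": 1}
    - {"ax": 0, "ay": 0, "az": 0, "tx": 0, "ty": 0, "tz": -3.5, "fingers": 1}
    - {"ax": 0, "ay": 0, "az": 0, "tx": 2.0, "ty": 1.0, "tz": -3.5, "fingers": 1}
    - {"ax": 0, "ay": 0, "az": 0, "tx": 3.0, "ty": 1.7, "tz": -2, "fingers": 1}
    - {"ax": 0, "ay": 0, "az": 0, "tx": 3.0, "ty": 1.7, "tz": -1, "fingers": 1}
    - {"ax": 0, "ay": 0, "az": 0, "tx": 3.0, "ty": 1.7, "tz": 0, "fingers": 1}
    - {"ax": 0, "ay": 0, "az": 0, "tx": 3.0, "ty": 1.7, "tz": 0, "fingers": 1}
    - {"ax": 0, "ay": 0, "az": 0, "tx": 3.0, "ty": 1.6, "tz": 0, "fingers": 1}
    - {"ax": 0, "ay": 0, "az": 0.1, "tx": 3.0, "ty": 1.5, "tz": 0, "fingers": 1}
    - {"ax": 0, "ay": 0, "az": 0.1, "tx": 0, "ty": 0, "tz": 0, "fingers": 1}
    - {"ax": 0, "ay": 0, "az": 0.1, "tx": 0, "ty": 0, "tz": 0, "fingers": 1}

```text
t: 5.35
eef_pos: [0.5112, -0.0717, 0.1827]
ee_rot: [0.608, 0.794, 0.0, -0.0]
wrist_force: [0.0, -0.3, 0.1]
gripper_width: 0.314
gripper_force: 15.0
```

Call:
drive_tool:
  plan:
    - {"ax": 0, "ay": 0, "az": 0.09, "tx": 0, "ty": 0, "tz": 0, "fingers": 1}
    - {"ax": 0, "ay": 0, "az": 0, "tx": 0, "ty": 0, "tz": 0, "fingers": 1}
    - {"ax": 0, "ay": 0, "az": 0, "tx": 0, "ty": 0, "tz": 0, "fingers": 1}

```text
t: 5.6
eef_pos: [0.5115, -0.0738, 0.1827]
ee_rot: [0.641, 0.767, -0.0, -0.0]
wrist_force: [0.6, -0.1, 0.3]
gripper_width: 0.317
gripper_force: 15.0
```

```bash
python3 - <<'E'
from h import *
im,K,W=shot("wrist","w4"); s=ctrl.state(); print(s["eef_pos"],s["gripper_width"],s["gripper_force"]); rel([.5,0,.07])
print(proj(K,W,[.491,.041,.07]),proj(K,W,[.51,-.035,.07]),proj(K,W,[.472,.138,.138]))
cv2.imwrite("pics/w4c.png",cv2.resize(im,(800,600),interpolation=cv2.INTER_CUBIC))
E
```

```text
[ 0.51152866 -0.07393807  0.18265427] 0.31557354405683324 15.000126741360873
t 5.65 tool cm [ 7.48  0.18 11.27] yaw 1.7495 tilt [-0.  0. -1.] F [-0.4  0.2 -0.5]
[252.42524421  49.28977198] [258.23731729 146.18895478] [ 249.58846198 -198.20480437]
```

View pics/w4c.png

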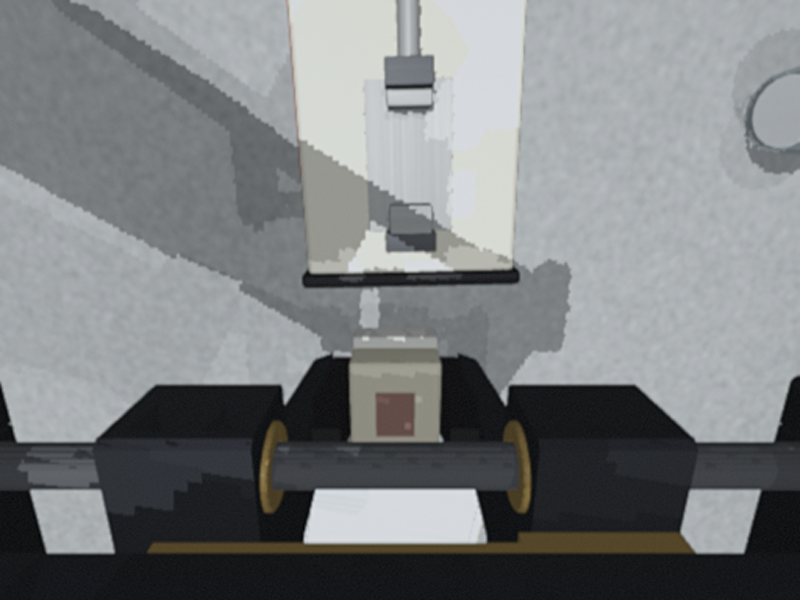

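The wrist view (800 px wide) shows the held block at (395,400). The moving jaw's face spans x 388–432 with its inner edge at v≈108, and the back jaw's inner edge is at v≈204. The casting's end plate is at (306–518, 272).

```bash
python3 - <<'E'
from h import *
im,K,W=load("w4"); f=512/800; it,Kt,Wt=load("top0")
g=lambda u,v,z: onz(K,W,(u+.5)*f-.5,(v+.5)*f-.5,z)
for z in(.07,.05):
    a=g(388,108,z);b=g(432,108,z);c=g(389,204,z);d=g(432,204,z); m=(a+b)/2;n=(c+d)/2; e=m-n
    print(z,m.round(4),n.round(4),"gap",np.linalg.norm(e).round(4),"widths",np.linalg.norm(a-b).round(4),np.linalg.norm(c-d).round(4),"yaw y-axis",np.arctan2(e[1],e[0]).round(3),"mid",((m+n)/2).round(4))
P=[g(306,272,.05),g(518,269,.05),g(290,2,.05),g(526,2,.05)]
print(np.array(P).round(4)); 
for i,j in((0,2),(1,3)): e=P[j]-P[i];print(np.arctan2(e[1],e[0]))
e=P[1]-P[0];print("end",np.arctan2(e[1],e[0])+np.pi/2,np.linalg.norm(e))
# 2 view heights: end plate corners (top image topc crop (440,278),(412,122) -> /4+170)
for q,t in(((306,272),(441,277)),((518,269),(414,124))):
    print("2view", cross([ray(K,W,(q[0]+.5)*f-.5,(q[1]+.5)*f-.5),ray(Kt,Wt,t[0]/4+170,t[1]/4+170)]))
E
```

```text
0.07 [0.5016 0.0279 0.07  ] [ 0.5112 -0.0208  0.07  ] gap 0.0497 widths 0.0232 0.024 yaw y-axis 1.765 mid [0.5064 0.0036 0.07  ]
0.05 [0.5018 0.0302 0.05  ] [ 0.5121 -0.0223  0.05  ] gap 0.0535 widths 0.025 0.0258 yaw y-axis 1.765 mid [0.507 0.004 0.05 ]
[[ 0.4555 -0.0751  0.05  ]
 [ 0.5859 -0.0496  0.05  ]
 [ 0.4288  0.0704  0.05  ]
 [ 0.553   0.093   0.05  ]]
1.7526893873953988
1.7974908897065063
end 1.7645416603017763 0.13282272021016434
2view [ 0.45243629 -0.0852372   0.01937931]
2view [ 0.58711502 -0.05619716  0.03488676]
```

Call:
drive_tool:
  plan:
    - {"ax": 0, "ay": 0, "az": 0, "tx": 2.5, "ty": 0.3, "tz": 0, "fingers": 1}
    - {"ax": 0, "ay": 0, "az": 0, "tx": 2.75, "ty": 0.3, "tz": 0, "fingers": 1}
    - {"ax": 0, "ay": 0, "az": 0, "tx": 2.5, "ty": 0.34, "tz": 0, "fingers": 1}
    - {"ax": 0, "ay": 0, "az": -0.018, "tx": 0, "ty": 0, "tz": 3.0, "fingers": 1}
    - {"ax": 0, "ay": 0, "az": 0, "tx": 0, "ty": 0, "tz": 3.0, "fingers": 1}
    - {"ax": 0, "ay": 0, "az": 0, "tx": 0, "ty": 0, "tz": 2.0, "fingers": 1}
    - {"ax": 0, "ay": 0, "az": 0, "tx": 0, "ty": 0, "tz": 1.0, "fingers": 1}
    - {"ax": 0, "ay": 0, "az": 0, "tx": 0, "ty": 0, "tz": 0, "fingers": 1}
    - {"ax": 0, "ay": 0, "az": 0, "tx": 0, "ty": 0, "tz": 0, "fingers": 1}

```text
t: 6.4
eef_pos: [0.5075, 0.0038, 0.0929]
ee_rot: [0.635, 0.772, -0.0, -0.0]
wrist_force: [1.2, -0.2, 0.6]
gripper_width: 0.315
gripper_force: 15.0
```

```bash
python3 - <<'E'
from h import *
rel([.507,.004,.0535]); im,K,W=shot("wrist","w5"); cv2.imwrite("pics/w5c.png",cv2.resize(im[60:300,96:416],(800,600),interpolation=cv2.INTER_CUBIC))
E
```

```text
t 6.4 tool cm [ 0.03 -0.04  3.94] yaw 1.7653 tilt [-0.  0. -1.] F [ 1.2 -0.2  0.6]
```

View pics/w5c.png

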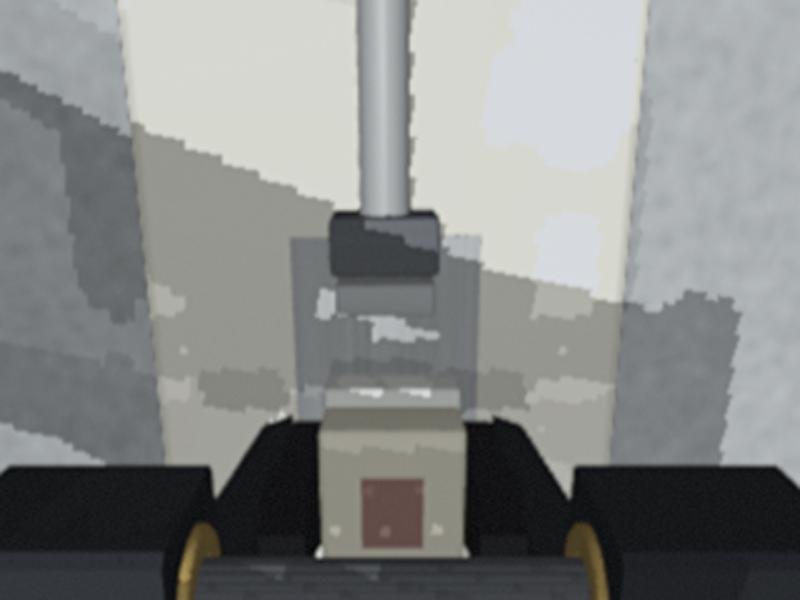

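The crop shows the moving jaw's face at v≈313, centred at u≈385. The held block's front lip is at v≈390 and centred at u≈393, so the block has clear room and sits about 2 mm to the right.

```bash
python3 - <<'E'
from h import *
im,K,W=load("w5")
for v in(282,313):
  for z in(.05,.07): print(v,z,rel(onz(K,W,96+385/2.5,60+v/2.5,z)))
print("block lip", rel(onz(K,W,96+393/2.5,60+388/2.5,.0929+.007)),rel(onz(K,W,96+393/2.5,60+405/2.5,.0929+.007)))
E
```

```text
t 6.45 tool cm [ 3.06 -0.21  4.37] yaw 1.765 tilt [ 0.001 -0.    -1.   ] F [-1.1  0.2 -0.1]
282 0.05 [ 3.05854101 -0.20886925  4.37449626]
t 6.45 tool cm [ 3.51 -0.19  2.37] yaw 1.765 tilt [ 0.001 -0.    -1.   ] F [-1.1  0.2 -0.1]
282 0.07 [ 3.51288125 -0.18937414  2.37426263]
t 6.45 tool cm [ 2.21 -0.21  4.37] yaw 1.765 tilt [ 0.001 -0.    -1.   ] F [-1.1  0.2 -0.1]
313 0.05 [ 2.20631418 -0.21027298  4.37497728]
t 6.45 tool cm [ 2.75 -0.19  2.37] yaw 1.765 tilt [ 0.001 -0.    -1.   ] F [-1.1  0.2 -0.1]
313 0.07 [ 2.75105005 -0.19062897  2.37469263]
t 6.45 tool cm [ 1.98 -0.   -0.61] yaw 1.765 tilt [ 0.001 -0.    -1.   ] F [-1.1  0.2 -0.1]
t 6.45 tool cm [ 1.61 -0.   -0.61] yaw 1.765 tilt [ 0.001 -0.    -1.   ] F [-1.1  0.2 -0.1]
block lip [ 1.98257314e+00 -9.42779928e-04 -6.14623100e-01] [ 1.60995098e+00 -3.97394319e-04 -6.14411240e-01]
```

Call:
drive_tool:
  plan:
    - {"ax": 0, "ay": 0, "az": 0, "tx": 0, "ty": -0.2, "tz": 0.7, "fingers": 1}
    - {"ax": 0, "ay": 0, "az": 0, "tx": 0, "ty": 0, "tz": 1.0, "fingers": 1}
    - {"ax": 0, "ay": 0, "az": 0, "tx": 0, "ty": 0, "tz": 1.0, "fingers": 1}
    - {"ax": 0, "ay": 0, "az": 0, "tx": 0, "ty": 0, "tz": 0.7, "fingers": 1}
    - {"ax": 0, "ay": 0, "az": 0, "tx": 0, "ty": 0, "tz": 0.3, "fingers": 1}
    - {"ax": 0, "ay": 0, "az": 0, "tx": 0, "ty": 0, "tz": 0, "fingers": 1}
    - {"ax": 0, "ay": 0, "az": 0, "tx": 0, "ty": 0, "tz": 0, "fingers": 1}

```text
t: 7.03
eef_pos: [0.5052, 0.0037, 0.0554]
ee_rot: [0.635, 0.772, -0.0, -0.0]
wrist_force: [0.1, -0.1, -0.5]
gripper_width: 0.316
gripper_force: 15.0
```

Call:
drive_tool:
  plan:
    - {"ax": 0, "ay": 0, "az": 0, "tx": 0, "ty": 0, "tz": 0.1, "fingers": 1}
    - {"ax": 0, "ay": 0, "az": 0, "tx": 0, "ty": 0, "tz": 0.1, "fingers": 1}
    - {"ax": 0, "ay": 0, "az": 0, "tx": 0, "ty": 0, "tz": 0.05, "fingers": 1}
    - {"ax": 0, "ay": 0, "az": 0, "tx": 0, "ty": 0, "tz": 0, "fingers": 1}
    - {"ax": 0, "ay": 0, "az": 0, "tx": 0, "ty": 0, "tz": 0, "fingers": 1}

```text
t: 7.45
eef_pos: [0.5054, 0.0037, 0.0533]
ee_rot: [0.635, 0.772, 0.0, 0.0]
wrist_force: [-0.0, 0.3, 0.0]
gripper_width: 0.319
gripper_force: 15.0
```

Call:
drive_tool:
  plan:
    - {"ax": 0, "ay": 0, "az": 0, "tx": 0, "ty": 0, "tz": 0.06, "fingers": 1}
    - {"ax": 0, "ay": 0, "az": 0, "tx": 0, "ty": 0, "tz": 0.06, "fingers": 1}
    - {"ax": 0, "ay": 0, "az": 0, "tx": 0, "ty": 0, "tz": 0, "fingers": 1}
    - {"ax": 0, "ay": 0, "az": 0, "tx": 0, "ty": 0, "tz": 0, "fingers": 1}

```text
t: 7.78
eef_pos: [0.5055, 0.0036, 0.0528]
ee_rot: [0.635, 0.772, 0.0, 0.0]
wrist_force: [-3.2, 0.6, 7.5]
gripper_width: 0.316
gripper_force: 15.0
```

Call:
drive_tool:
  plan:
    - {"ax": 0, "ay": 0, "az": 0, "tx": 0, "ty": 0, "tz": -0.03, "fingers": 0.6}
    - {"ax": 0, "ay": 0, "az": 0, "tx": 0, "ty": 0, "tz": 0, "fingers": 0.5}
    - {"ax": 0, "ay": 0, "az": 0, "tx": 0, "ty": 0, "tz": 0, "fingers": 0.4}
    - {"ax": 0, "ay": 0, "az": 0, "tx": 0, "ty": 0, "tz": 0, "fingers": 0.3}
    - {"ax": 0, "ay": 0, "az": 0, "tx": 0, "ty": 0, "tz": -1, "fingers": 0.2}
    - {"ax": 0, "ay": 0, "az": 0, "tx": 0, "ty": 0, "tz": -2, "fingers": 0.2}
    - {"ax": 0, "ay": 0, "az": 0, "tx": 0, "ty": 0, "tz": -3, "fingers": 0}
    - {"ax": 0, "ay": 0, "az": 0, "tx": 0, "ty": 0, "tz": -4, "fingers": 0}
    - {"ax": 0, "ay": 0, "az": 0, "tx": 0, "ty": 0, "tz": -4, "fingers": 0}
    - {"ax": 0, "ay": 0, "az": 0, "tx": 0, "ty": 0, "tz": -2, "fingers": 0}
    - {"ax": 0, "ay": 0, "az": 0, "tx": 0, "ty": 0, "tz": 0, "fingers": 0}
    - {"ax": 0, "ay": 0, "az": 0, "tx": 0, "ty": 0, "tz": 0, "fingers": 0}

```text
t: 8.78
eef_pos: [0.5061, 0.0035, 0.2142]
ee_rot: [0.635, 0.772, 0.001, 0.002]
wrist_force: [0.0, 0.4, -1.0]
gripper_width: 1.001
gripper_force: 0.0
```

```bash
python3 - <<'E'
from h import *
s=ctrl.state();im,K,W=shot("wrist","w6");print(s["eef_pos"]); rel([.505,.004,.07])
print("ring?",proj(K,W,[.476,.138,.112]),"block",proj(K,W,[.505,.004,.074]))
cv2.imwrite("pics/w6c.png",cv2.resize(im[0:260,80:427],(800,600),interpolation=cv2.INTER_CUBIC))
E
```

```text
[0.50613388 0.00352181 0.21415505]
t 8.8333 tool cm [ 0.03 -0.   14.23] yaw 1.7648 tilt [ 0. -0. -1.] F [ 0.5  0.1 -0. ]
ring? [246.82529001  15.6307082 ] block [250.6370976 179.7430363]
```

Call:
drive_tool:
  plan:
    - {"ax": 0, "ay": 0, "az": 0, "tx": 2, "ty": 0, "tz": -2, "fingers": 0}
    - {"ax": 0, "ay": 0, "az": 0, "tx": 2, "ty": 0, "tz": -2, "fingers": 0}
    - {"ax": 0, "ay": 0, "az": 0, "tx": 1, "ty": 0, "tz": 0, "fingers": 0}
    - {"ax": 0, "ay": 0, "az": 0, "tx": 0, "ty": 0, "tz": 0, "fingers": 0}
    - {"ax": 0, "ay": 0, "az": 0, "tx": 0, "ty": 0, "tz": 0, "fingers": 0}

```text
t: 9.25
eef_pos: [0.4947, 0.053, 0.2503]
ee_rot: [0.635, 0.773, -0.001, -0.001]
wrist_force: [0.1, -0.2, 1.0]
gripper_width: 0.996
gripper_force: 0.0
```

```bash
python3 - <<'E'
from h import *
s=ctrl.state();im,K,W=shot("wrist","w7");print(s["eef_pos"])
print("ring?",proj(K,W,[.476,.138,.112]),"block",proj(K,W,[.505,.004,.074]))
cv2.imwrite("pics/w7c.png",cv2.resize(im[0:270,76:436],(800,600),interpolation=cv2.INTER_CUBIC))
E
```

```text
[0.49470375 0.05298216 0.25028748]
ring? [250.56996499  89.72252546] block [253.06465082 214.18638796]
```

View pics/w7c.png

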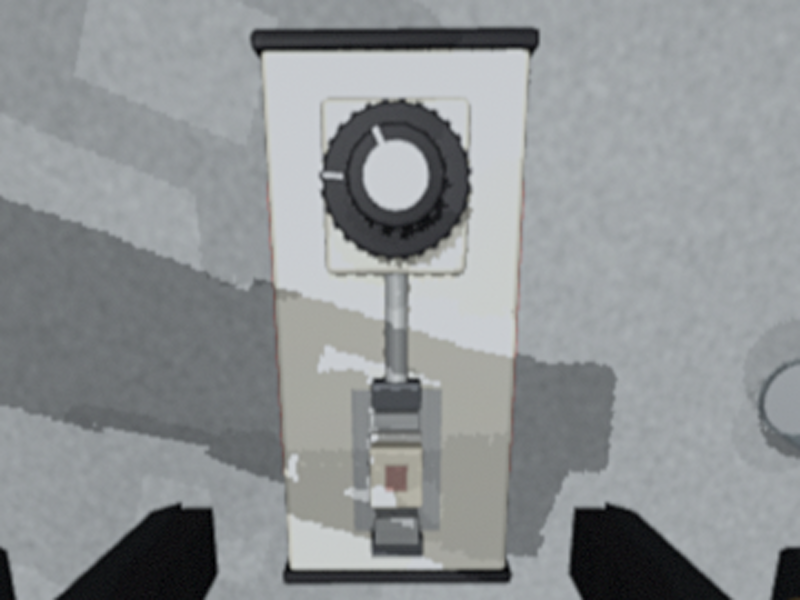

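The view shows the block standing between the jaws at crop (396,475), with clear gaps to the faces. The knobs are centred near crop (396,178), the white cap at (396,175), the inner knob's mark at (377,131) and the ring's mark at (333,176).

```bash
cat >> h.py <<'E'
def knob(fn,win):
    im,K,W=load(fn); x0,y0,x1,y1=win; g=im.max(2)[y0:y1,x0:x1]
    m=((g<110)*255).astype(np.uint8); m=cv2.morphologyEx(m,cv2.MORPH_OPEN,np.ones((3,3)))
    c=max(cv2.findContours(m,cv2.RETR_EXTERNAL,cv2.CHAIN_APPROX_NONE)[0],key=cv2.contourArea)
    h=cv2.convexHull(c)[:,0]+[x0,y0]; P=np.array([onz(K,W,*q,.112)[:2] for q in h])
    A=np.c_[2*P,np.ones(len(P))]; s=np.linalg.lstsq(A,(P**2).sum(1),rcond=None)[0]; r=np.sqrt(s[2]+s[0]**2+s[1]**2)
    (ex,ey),ax,_=cv2.fitEllipse(h.astype(np.float32))
    w=im.min(2)[int(ey)-25:int(ey)+25,int(ex)-25:int(ex)+25]>150
    n,l,st,ce=cv2.connectedComponentsWithStats(w.astype(np.uint8)); k=1+np.argmax(st[1:,4]); cap=ce[k]+[int(ex)-25,int(ey)-25]
    print(fn,"ring c",s[:2].round(4),"r",r.round(4),"px",(round(ex,1),round(ey,1)),ax,"cap",cap.round(1),st[k],"cap xy@.138",onz(K,W,*cap,.138).round(4)[:2],"cam",W[:3,3].round(3))
    return (ex,ey),cap,K,W
E
python3 - <<'E'
from h import *
knob("w7",(216,40,294,122))
E
```

```text
w7 ring c [0.4776 0.1454] r 0.0307 px (253.8, 80.5) (67.03517150878906, 71.76172637939453) cap [253.4  77.7] [ 12   2  29  38 734] cap xy@.138 [0.477  0.1465] cam [0.481 0.125 0.396]
```

Call:
drive_tool:
  plan:
    - {"ax": 0, "ay": 0, "az": 0, "tx": 3.1, "ty": 0, "tz": 0, "fingers": 0}
    - {"ax": 0, "ay": 0, "az": 0, "tx": 3.2, "ty": 0.1, "tz": 0, "fingers": 0}
    - {"ax": 0, "ay": 0, "az": 0, "tx": 3.1, "ty": 0, "tz": 0, "fingers": 0}
    - {"ax": 0, "ay": 0, "az": -0.105, "tx": 0, "ty": 0, "tz": 0, "fingers": 0}
    - {"ax": 0, "ay": 0, "az": -0.105, "tx": 0, "ty": 0, "tz": 0, "fingers": 0}
    - {"ax": 0, "ay": 0, "az": -0.105, "tx": 0, "ty": 0, "tz": 0, "fingers": 0}
    - {"ax": 0, "ay": 0, "az": -0.105, "tx": 0, "ty": 0, "tz": 0, "fingers": 0}
    - {"ax": 0, "ay": 0, "az": -0.105, "tx": 0, "ty": 0, "tz": 0, "fingers": 0}
    - {"ax": 0, "ay": 0, "az": -0.105, "tx": 0, "ty": 0, "tz": 0, "fingers": 0}
    - {"ax": 0, "ay": 0, "az": -0.105, "tx": 0, "ty": 0, "tz": 0, "fingers": 0}
    - {"ax": 0, "ay": 0, "az": 0, "tx": 0, "ty": 0, "tz": 0, "fingers": 0}
    - {"ax": 0, "ay": 0, "az": 0, "tx": 0, "ty": 0, "tz": 0, "fingers": 0}

```text
t: 10.3
eef_pos: [0.4782, 0.1444, 0.251]
ee_rot: [0.317, 0.948, -0.001, -0.001]
wrist_force: [0.0, 0.3, 0.4]
gripper_width: 0.996
gripper_force: 0.0
```

```bash
python3 - <<'E'
from h import *
im,K,W=shot("wrist","w8"); s=ctrl.state(); print(s["eef_pos"],s["joint_pos"].round(2)); C=[.4775,.1455,.112]
p=proj(K,W,C); print(p); x,y=int(p[0]),int(p[1])
e8,c8,K8,W8=knob("w8",(x-52,y-52,x+52,y+52)); e7,c7,K7,W7=knob("w7",(216,40,294,122))
print("2view ring",cross([ray(K8,W8,*e8),ray(K7,W7,*e7)]),"cap",cross([ray(K8,W8,*c8),ray(K7,W7,*c7)])); rel(C)
E
```

```text
[0.47831076 0.14452761 0.25125819] [ 0.06 -0.    1.78 -0.    1.37 -0.87]
[252.70659139 179.58007761]
w8 ring c [0.4759 0.1465] r 0.0316 px (252.6, 176.8) (61.55724334716797, 62.28944778442383) cap [249.6 183.6] [ 13  22  22  23 296] cap xy@.138 [0.4736 0.1449] cam [0.42  0.189 0.397]
w7 ring c [0.4776 0.1454] r 0.0307 px (253.8, 80.5) (67.03517150878906, 71.76172637939453) cap [253.4  77.7] [ 12   2  29  38 734] cap xy@.138 [0.477  0.1465] cam [0.481 0.125 0.396]
2view ring [0.47685343 0.14650807 0.10503047] cap [0.47558571 0.14556091 0.1350053 ]
t 10.35 tool cm [ 0.11  0.05 13.93] yaw 2.4957 tilt [-0.002 -0.    -1.   ] F [-0.9 -0.1 -0.4]
```

Call:
drive_tool:
  plan:
    - {"ax": 0, "ay": 0, "az": 0, "tx": 0.15, "ty": 0, "tz": 2.5, "fingers": 0}
    - {"ax": 0, "ay": 0, "az": 0, "tx": 0, "ty": 0, "tz": 3.5, "fingers": 0}
    - {"ax": 0, "ay": 0, "az": 0, "tx": 0, "ty": 0, "tz": 3.5, "fingers": 0}
    - {"ax": 0, "ay": 0, "az": 0, "tx": 0, "ty": 0, "tz": 3.0, "fingers": 0}
    - {"ax": 0, "ay": 0, "az": 0, "tx": 0, "ty": 0, "tz": 2.3, "fingers": 0}
    - {"ax": 0, "ay": 0, "az": 0, "tx": 0, "ty": 0, "tz": 1.3, "fingers": 0}
    - {"ax": 0, "ay": 0, "az": 0, "tx": 0, "ty": 0, "tz": 0.6, "fingers": 0}
    - {"ax": 0, "ay": 0, "az": 0, "tx": 0, "ty": 0, "tz": 0, "fingers": 0}
    - {"ax": 0, "ay": 0, "az": 0, "tx": 0, "ty": 0, "tz": 0, "fingers": 0}
    - {"ax": 0, "ay": 0, "az": 0, "tx": 0, "ty": 0, "tz": 0, "fingers": 0}

```text
t: 11.18
eef_pos: [0.4784, 0.1461, 0.0865]
ee_rot: [0.316, 0.949, 0.0, 0.001]
wrist_force: [-0.1, -0.4, 0.9]
gripper_width: 0.999
gripper_force: 0.0
```

```bash
cat >> h.py <<'E'
def tq(n=6):
    T=[];F=[]
    for _ in range(n):
        s=ctrl.state();T.append(s["wrist_torque"]);F.append(s["wrist_force"]);ctrl.camera("wrist")
    T=np.array(T);F=np.array(F);s=ctrl.state()
    M=R.from_quat(s["ee_rot"]).as_matrix()
    print("t",round(s["t"],2),"T",T.mean(0).round(3),"sd",T.std(0).round(3),"F",F.mean(0).round(2),"Ftool",(M.T@F.mean(0)).round(1),"pos",s["eef_pos"].round(4),"yaw",np.arctan2(M[1,0],M[0,0]).round(4),"q6",s["joint_pos"][5].round(4),"w",s["gripper_width"].round(3),s["gripper_force"].round(1),"tau6",s["tau"][5].round(3))
E
python3 -c "
from h import *
tq(4)"
```

```text
Traceback (most recent call last):
  File "h.py", line 45, in tq
    print("t",round(s["t"],2),"T",T.mean(0).round(3),"sd",T.std(0).round(3),"F",F.mean(0).round(2),"Ftool",(M.T@F.mean(0)).round(1),"pos",s["eef_pos"].round(4),"yaw",np.arctan2(M[1,0],M[0,0]).round(4),"q6",s["joint_pos"][5].round(4),"w",s["gripper_width"].round(3),s["gripper_force"].round(1),"tau6",s["tau"][5].round(3))
                                                                                                                                                                                                                                             ^^^^^^^^^^^^^^^^^^^^^^^^
AttributeError: 'float' object has no attribute 'round'
```

```bash
sed -i 's/s\["gripper_width"\].round(3),s\["gripper_force"\].round(1),"tau6",s\["tau"\]\[5\].round(3)/np.round(s["gripper_width"],3),np.round(s["gripper_force"],1)/' h.py; python3 -c "
from h import *
tq(3)"
```

```text
t 11.53 T [-0.015 -0.152 -0.002] sd [0.019 0.007 0.029] F [ 0.19 -0.32 -0.45] Ftool [-0.3 -0.1  0.4] pos [0.4776 0.1461 0.0858] yaw 2.4998 q6 -0.8702 w 1.001 0.0
```

Call:
drive_tool:
  grip_force: 30
  plan:
    - {"ax": 0, "ay": 0, "az": 0, "tx": 0.05, "ty": -0.1, "tz": 0.3, "fingers": 0.1}
    - {"ax": 0, "ay": 0, "az": 0, "tx": 0, "ty": 0, "tz": 0, "fingers": 0.2}
    - {"ax": 0, "ay": 0, "az": 0, "tx": 0, "ty": 0, "tz": 0, "fingers": 0.25}
    - {"ax": 0, "ay": 0, "az": 0, "tx": 0, "ty": 0, "tz": 0, "fingers": 0.3}
    - {"ax": 0, "ay": 0, "az": 0, "tx": 0, "ty": 0, "tz": 0, "fingers": 0.5}
    - {"ax": 0, "ay": 0, "az": 0, "tx": 0, "ty": 0, "tz": 0, "fingers": 0.5}
    - {"ax": 0, "ay": 0, "az": 0, "tx": 0, "ty": 0, "tz": 0, "fingers": 0.5}

```text
t: 12.12
eef_pos: [0.4765, 0.1458, 0.0823]
ee_rot: [0.315, 0.949, 0.0, 0.0]
wrist_force: [2.8, 3.3, -2.6]
gripper_width: 0.689
gripper_force: 30.0
```

```bash
python3 -c "
from h import *
tq(4)"
```

```text
t 12.32 T [ 0.438 -0.438  0.039] sd [0.036 0.045 0.028] F [ 2.74  3.75 -2.87] Ftool [0.  4.6 2.9] pos [0.4765 0.1458 0.0822] yaw 2.4998 q6 -0.8712 w 0.697 30.0
```

Call:
drive_tool:
  plan:
    - {"ax": 0, "ay": 0, "az": 0.03, "tx": 0, "ty": 0.05, "tz": 0, "fingers": 0.5}
    - {"ax": 0, "ay": 0, "az": 0.06, "tx": 0, "ty": 0, "tz": 0, "fingers": 0.5}
    - {"ax": 0, "ay": 0, "az": 0.06, "tx": 0, "ty": 0, "tz": 0, "fingers": 0.5}
    - {"ax": 0, "ay": 0, "az": 0.06, "tx": 0, "ty": 0, "tz": 0, "fingers": 0.5}
    - {"ax": 0, "ay": 0, "az": 0.06, "tx": 0, "ty": 0, "tz": 0, "fingers": 0.5}
    - {"ax": 0, "ay": 0, "az": 0.06, "tx": 0, "ty": 0, "tz": 0, "fingers": 0.5}

```text
t: 12.82
eef_pos: [0.4766, 0.146, 0.0823]
ee_rot: [0.468, 0.884, -0.0, 0.0]
wrist_force: [2.8, 2.6, -2.9]
gripper_width: 0.693
gripper_force: 30.0
```

```bash
python3 -c "
from h import *
tq(1);tq(1);tq(1);tq(3)"
```

```text
t 12.87 T [ 0.428 -0.384  0.198] sd [0. 0. 0.] F [ 2.77  2.64 -2.89] Ftool [0.6 3.8 2.9] pos [0.4767 0.146  0.0823] yaw 2.1637 q6 -0.5342 w 0.693 30.0
t 12.92 T [ 0.366 -0.4   -0.119] sd [0. 0. 0.] F [ 1.38  1.77 -3.6 ] Ftool [0.7 2.1 3.6] pos [0.4766 0.146  0.0823] yaw 2.1689 q6 -0.5396 w 0.694 30.0
t 12.97 T [ 0.318 -0.352 -0.178] sd [0. 0. 0.] F [ 2.11  2.46 -3.32] Ftool [0.8 3.1 3.3] pos [0.4766 0.146  0.0823] yaw 2.1708 q6 -0.5415 w 0.694 30.0
t 13.12 T [ 0.392 -0.391 -0.249] sd [0.008 0.014 0.03 ] F [ 1.71  2.61 -3.36] Ftool [1.2 2.9 3.4] pos [0.4766 0.146  0.0823] yaw 2.1708 q6 -0.5416 w 0.693 30.0
```

Call:
drive_tool:
  plan:
    - {"ax": 0, "ay": 0, "az": 0.04, "tx": 0, "ty": 0.03, "tz": 0, "fingers": 0.5}
    - {"ax": 0, "ay": 0, "az": 0.04, "tx": 0, "ty": 0, "tz": 0, "fingers": 0.5}
    - {"ax": 0, "ay": 0, "az": 0.04, "tx": 0, "ty": 0, "tz": 0, "fingers": 0.5}
    - {"ax": 0, "ay": 0, "az": 0.04, "tx": 0, "ty": 0, "tz": 0, "fingers": 0.5}
    - {"ax": 0, "ay": 0, "az": 0.02, "tx": 0, "ty": 0, "tz": 0, "fingers": 0.5}
    - {"ax": 0, "ay": 0, "az": 0.02, "tx": 0, "ty": 0, "tz": 0, "fingers": 0.5}
    - {"ax": 0, "ay": 0, "az": 0.02, "tx": 0, "ty": 0, "tz": 0, "fingers": 0.5}
    - {"ax": 0, "ay": 0, "az": 0.02, "tx": 0, "ty": 0, "tz": 0, "fingers": 0.5}

```text
t: 13.78
eef_pos: [0.4768, 0.1461, 0.0823]
ee_rot: [0.57, 0.822, -0.0, -0.0]
wrist_force: [0.7, 1.5, -3.5]
gripper_width: 0.692
gripper_force: 30.0
```

```bash
python3 -c "
from h import *
tq(1);tq(1)"
```

```text
t 13.83 T [ 0.249 -0.265  0.279] sd [0. 0. 0.] F [ 0.69  1.46 -3.53] Ftool [1.1 1.2 3.5] pos [0.4768 0.1461 0.0823] yaw 1.9275 q6 -0.2977 w 0.696 30.0
t 13.88 T [ 0.212 -0.243  0.119] sd [0. 0. 0.] F [ 1.23  1.76 -3.19] Ftool [1.2 1.8 3.2] pos [0.4768 0.1461 0.0822] yaw 1.9291 q6 -0.2994 w 0.693 30.0
```

Call:
drive_tool:
  plan:
    - {"ax": 0, "ay": 0, "az": 0.02, "tx": 0, "ty": 0, "tz": 0, "fingers": 0.5}
    - {"ax": 0, "ay": 0, "az": 0.02, "tx": 0, "ty": 0, "tz": 0, "fingers": 0.5}
    - {"ax": 0, "ay": 0, "az": 0.02, "tx": 0, "ty": 0, "tz": 0, "fingers": 0.5}
    - {"ax": 0, "ay": 0, "az": 0.02, "tx": 0, "ty": 0, "tz": 0, "fingers": 0.5}
    - {"ax": 0, "ay": 0, "az": 0.02, "tx": 0, "ty": 0, "tz": 0, "fingers": 0.5}

```text
t: 14.3
eef_pos: [0.4768, 0.1461, 0.0823]
ee_rot: [0.611, 0.792, -0.0, -0.0]
wrist_force: [1.9, 1.6, -3.7]
gripper_width: 0.693
gripper_force: 30.0
```

```bash
python3 -c "
from h import *
tq(1);tq(1)"
```

```text
t 14.35 T [ 0.209 -0.247  0.273] sd [0. 0. 0.] F [ 1.88  1.57 -3.74] Ftool [1.  2.2 3.7] pos [0.4768 0.1461 0.0823] yaw 1.8267 q6 -0.197 w 0.692 30.0
t 14.4 T [ 0.155 -0.229  0.12 ] sd [0. 0. 0.] F [ 0.73  1.53 -3.56] Ftool [1.3 1.1 3.6] pos [0.4768 0.1461 0.0823] yaw 1.8285 q6 -0.1989 w 0.694 30.0
```

Call:
drive_tool:
  plan:
    - {"ax": 0, "ay": 0, "az": 0.02, "tx": 0, "ty": 0, "tz": 0, "fingers": 0.5}
    - {"ax": 0, "ay": 0, "az": 0.02, "tx": 0, "ty": 0, "tz": 0, "fingers": 0.5}
    - {"ax": 0, "ay": 0, "az": 0.02, "tx": 0, "ty": 0, "tz": 0, "fingers": 0.5}
    - {"ax": 0, "ay": 0, "az": 0.02, "tx": 0, "ty": 0, "tz": 0, "fingers": 0.5}
    - {"ax": 0, "ay": 0, "az": 0.02, "tx": 0, "ty": 0, "tz": 0, "fingers": 0.5}

```text
t: 14.82
eef_pos: [0.4769, 0.1461, 0.0823]
ee_rot: [0.649, 0.76, -0.0, 0.0]
wrist_force: [1.5, 0.3, -4.1]
gripper_width: 0.688
gripper_force: 30.0
```

```bash
python3 -c "
from h import *
tq(1);tq(1)"
```

```text
t 14.87 T [ 0.095 -0.322  0.249] sd [0. 0. 0.] F [ 1.48  0.25 -4.11] Ftool [0.  1.5 4.1] pos [0.4769 0.1461 0.0823] yaw 1.7267 q6 -0.0969 w 0.688 30.0
t 14.92 T [ 0.209 -0.288  0.078] sd [0. 0. 0.] F [ 1.13  0.37 -4.24] Ftool [0.2 1.2 4.2] pos [0.4769 0.1461 0.0823] yaw 1.7284 q6 -0.0988 w 0.689 30.0
```

Call:
drive_tool:
  plan:
    - {"ax": 0, "ay": 0, "az": 0.02, "tx": 0, "ty": 0, "tz": 0, "fingers": 0.5}
    - {"ax": 0, "ay": 0, "az": 0.02, "tx": 0, "ty": 0, "tz": 0, "fingers": 0.5}
    - {"ax": 0, "ay": 0, "az": 0.02, "tx": 0, "ty": 0, "tz": 0, "fingers": 0.5}
    - {"ax": 0, "ay": 0, "az": 0.02, "tx": 0, "ty": 0, "tz": 0, "fingers": 0.5}
    - {"ax": 0, "ay": 0, "az": 0.02, "tx": 0, "ty": 0, "tz": 0, "fingers": 0.5}

```text
t: 15.33
eef_pos: [0.4769, 0.1461, 0.0823]
ee_rot: [0.687, 0.727, 0.0, 0.0]
wrist_force: [1.3, 1.1, -5.7]
gripper_width: 0.693
gripper_force: 30.0
```

```bash
python3 -c "
from h import *
tq(1);tq(1)"
```

```text
t 15.38 T [ 0.064 -0.345  0.279] sd [0. 0. 0.] F [ 1.27  1.12 -5.74] Ftool [1.  1.3 5.7] pos [0.477  0.1461 0.0823] yaw 1.6266 q6 0.003 w 0.692 30.0
t 15.43 T [ 0.104 -0.361  0.106] sd [0. 0. 0.] F [ 2.8   1.19 -4.85] Ftool [1.  2.9 4.8] pos [0.4769 0.1461 0.0823] yaw 1.6284 q6 0.0012 w 0.693 30.0
```

Call:
drive_tool:
  plan:
    - {"ax": 0, "ay": 0, "az": 0.02, "tx": 0, "ty": 0, "tz": 0, "fingers": 0.5}
    - {"ax": 0, "ay": 0, "az": 0.02, "tx": 0, "ty": 0, "tz": 0, "fingers": 0.5}
    - {"ax": 0, "ay": 0, "az": 0.02, "tx": 0, "ty": 0, "tz": 0, "fingers": 0.5}
    - {"ax": 0, "ay": 0, "az": 0.02, "tx": 0, "ty": 0, "tz": 0, "fingers": 0.5}
    - {"ax": 0, "ay": 0, "az": 0.02, "tx": 0, "ty": 0, "tz": 0, "fingers": 0.5}

```text
t: 15.85
eef_pos: [0.477, 0.1461, 0.0823]
ee_rot: [0.722, 0.692, 0.0, 0.0]
wrist_force: [3.0, 1.0, -5.2]
gripper_width: 0.696
gripper_force: 30.0
```

```bash
python3 -c "
from h import *
tq(1);tq(1)"
```

```text
t 15.9 T [ 0.064 -0.475  0.33 ] sd [0. 0. 0.] F [ 3.05  1.04 -5.24] Ftool [1.2 3.  5.2] pos [0.477  0.1461 0.0823] yaw 1.5266 q6 0.1031 w 0.689 30.0
t 15.95 T [ 0.089 -0.521  0.151] sd [0. 0. 0.] F [ 3.6   0.17 -6.53] Ftool [0.3 3.6 6.5] pos [0.477  0.1461 0.0823] yaw 1.5284 q6 0.1012 w 0.692 30.0
```

Call:
drive_tool:
  plan:
    - {"ax": 0, "ay": 0, "az": 0.02, "tx": 0, "ty": 0, "tz": 0, "fingers": 0.5}
    - {"ax": 0, "ay": 0, "az": 0.02, "tx": 0, "ty": 0, "tz": 0, "fingers": 0.5}
    - {"ax": 0, "ay": 0, "az": 0.02, "tx": 0, "ty": 0, "tz": 0, "fingers": 0.5}
    - {"ax": 0, "ay": 0, "az": 0.02, "tx": 0, "ty": 0, "tz": 0, "fingers": 0.5}
    - {"ax": 0, "ay": 0, "az": 0.02, "tx": 0, "ty": 0, "tz": 0, "fingers": 0.5}

```text
t: 16.37
eef_pos: [0.477, 0.1461, 0.0823]
ee_rot: [0.756, 0.655, 0.0, 0.0]
wrist_force: [5.1, 0.7, -8.7]
gripper_width: 0.691
gripper_force: 30.0
```

```bash
python3 -c "
from h import *
tq(1);tq(1)"
```

```text
t 16.42 T [ 0.042 -0.655  0.291] sd [0. 0. 0.] F [ 5.12  0.65 -8.68] Ftool [1.4 5.  8.7] pos [0.477  0.1461 0.0823] yaw 1.4266 q6 0.2031 w 0.689 30.0
t 16.47 T [ 0.024 -0.709  0.089] sd [0. 0. 0.] F [ 4.36  1.02 -8.65] Ftool [1.6 4.2 8.7] pos [0.477  0.1461 0.0823] yaw 1.4283 q6 0.2012 w 0.693 30.0
```

Call:
drive_tool:
  plan:
    - {"ax": 0, "ay": 0, "az": 0.02, "tx": 0, "ty": 0.03, "tz": 0.03, "fingers": 0.5}
    - {"ax": 0, "ay": 0, "az": 0.02, "tx": 0, "ty": 0, "tz": 0, "fingers": 0.5}
    - {"ax": 0, "ay": 0, "az": 0.02, "tx": 0, "ty": 0, "tz": 0, "fingers": 0.5}
    - {"ax": 0, "ay": 0, "az": 0.02, "tx": 0, "ty": 0, "tz": 0, "fingers": 0.5}
    - {"ax": 0, "ay": 0, "az": 0.02, "tx": 0, "ty": 0, "tz": 0, "fingers": 0.5}

```text
t: 16.88
eef_pos: [0.4771, 0.1461, 0.0822]
ee_rot: [0.788, 0.616, -0.0, -0.0]
wrist_force: [-0.6, 0.5, -0.9]
gripper_width: 0.689
gripper_force: 30.0
```

```bash
python3 -c "
from h import *
tq(1);tq(1)"
```

```text
t 16.93 T [-0.023 -0.172  0.248] sd [0. 0. 0.] F [-0.59  0.53 -0.95] Ftool [ 0.4 -0.7  0.9] pos [0.4771 0.1461 0.0822] yaw 1.3267 q6 0.3029 w 0.696 30.0
t 16.98 T [-0.026 -0.046  0.127] sd [0. 0. 0.] F [ 0.52 -0.14 -0.19] Ftool [-0.   0.5  0.2] pos [0.4771 0.1461 0.0822] yaw 1.3285 q6 0.301 w 0.691 30.0
```

Call:
drive_tool:
  plan:
    - {"ax": 0, "ay": 0, "az": 0.02, "tx": 0, "ty": 0, "tz": 0, "fingers": 0.5}
    - {"ax": 0, "ay": 0, "az": 0.02, "tx": 0, "ty": 0, "tz": 0, "fingers": 0.5}
    - {"ax": 0, "ay": 0, "az": 0.02, "tx": 0, "ty": 0, "tz": 0, "fingers": 0.5}
    - {"ax": 0, "ay": 0, "az": 0.02, "tx": 0, "ty": 0, "tz": 0, "fingers": 0.5}
    - {"ax": 0, "ay": 0, "az": 0.02, "tx": 0, "ty": 0, "tz": 0, "fingers": 0.5}

```text
t: 17.4
eef_pos: [0.4772, 0.1461, 0.0822]
ee_rot: [0.817, 0.576, 0.0, 0.0]
wrist_force: [-1.5, -0.0, 2.0]
gripper_width: 0.697
gripper_force: 30.0
```

```bash
python3 -c "
from h import *
tq(1);tq(1)"
```

```text
t 17.45 T [-0.059  0.125  0.353] sd [0. 0. 0.] F [-1.48 -0.    1.96] Ftool [-0.5 -1.4 -2. ] pos [0.4772 0.1461 0.0822] yaw 1.2268 q6 0.4029 w 0.689 30.0
t 17.5 T [-0.024  0.136  0.188] sd [0. 0. 0.] F [-0.08 -0.76  3.02] Ftool [-0.7  0.2 -3. ] pos [0.4772 0.1461 0.0822] yaw 1.2285 q6 0.401 w 0.688 30.0
```

Call:
drive_tool:
  plan:
    - {"ax": 0, "ay": 0, "az": 0.02, "tx": 0, "ty": 0, "tz": 0, "fingers": 0.5}
    - {"ax": 0, "ay": 0, "az": 0.02, "tx": 0, "ty": 0, "tz": 0, "fingers": 0.5}
    - {"ax": 0, "ay": 0, "az": 0.02, "tx": 0, "ty": 0, "tz": 0, "fingers": 0.5}

```text
t: 17.75
eef_pos: [0.4773, 0.1461, 0.0822]
ee_rot: [0.834, 0.551, 0.0, 0.0]
wrist_force: [-1.4, -0.6, 3.8]
gripper_width: 0.689
gripper_force: 30.0
```

```bash
python3 -c "
from h import *
tq(1);tq(1)"
```

```text
t 17.8 T [-0.071  0.255  0.376] sd [0. 0. 0.] F [-1.39 -0.63  3.84] Ftool [-1.1 -1.  -3.8] pos [0.4772 0.1461 0.0822] yaw 1.1668 q6 0.4629 w 0.692 30.0
t 17.85 T [-0.063  0.222  0.192] sd [0. 0. 0.] F [-1.08 -1.29  5.25] Ftool [-1.6 -0.5 -5.2] pos [0.4773 0.1461 0.0822] yaw 1.1685 q6 0.4611 w 0.696 30.0
```

Call:
drive_tool:
  plan:
    - {"ax": 0, "ay": 0, "az": 0.02, "tx": 0, "ty": 0, "tz": 0, "fingers": 0.5}
    - {"ax": 0, "ay": 0, "az": 0.02, "tx": 0, "ty": 0, "tz": 0, "fingers": 0.5}
    - {"ax": 0, "ay": 0, "az": 0.02, "tx": 0, "ty": 0, "tz": 0, "fingers": 0.5}

```text
t: 18.1
eef_pos: [0.4773, 0.146, 0.0822]
ee_rot: [0.85, 0.526, 0.0, 0.0]
wrist_force: [-1.3, -0.4, 4.7]
gripper_width: 0.693
gripper_force: 30.0
```

```bash
python3 -c "
from h import *
tq(1);tq(1)"
```

```text
t 18.15 T [-0.134  0.337  0.419] sd [0. 0. 0.] F [-1.28 -0.35  4.71] Ftool [-0.9 -1.  -4.7] pos [0.4773 0.1461 0.0822] yaw 1.1069 q6 0.5227 w 0.693 30.0
t 18.2 T [-0.078  0.261  0.344] sd [0. 0. 0.] F [-1.71 -0.67  5.13] Ftool [-1.4 -1.2 -5.1] pos [0.4773 0.1461 0.0822] yaw 1.1082 q6 0.5213 w 0.691 30.0
```

Call:
drive_tool:
  plan:
    - {"ax": 0, "ay": 0, "az": 0, "tx": 0, "ty": 0, "tz": 0, "fingers": 0.2}
    - {"ax": 0, "ay": 0, "az": 0, "tx": 0, "ty": 0, "tz": 0, "fingers": 0.05}
    - {"ax": 0, "ay": 0, "az": 0, "tx": 0, "ty": 0, "tz": 0, "fingers": 0.0}
    - {"ax": 0, "ay": 0, "az": 0, "tx": 0, "ty": 0, "tz": 0, "fingers": 0.0}
    - {"ax": 0, "ay": 0, "az": 0, "tx": 0, "ty": 0, "tz": -1.0, "fingers": 0}
    - {"ax": 0, "ay": 0, "az": 0, "tx": 0, "ty": 0, "tz": -2.5, "fingers": 0}
    - {"ax": 0, "ay": 0, "az": 0, "tx": 0, "ty": 0, "tz": -3.5, "fingers": 0}
    - {"ax": 0, "ay": 0, "az": 0, "tx": 0, "ty": 0, "tz": -4, "fingers": 0}
    - {"ax": 0, "ay": 0, "az": 0, "tx": 0, "ty": 0, "tz": -4, "fingers": 0}
    - {"ax": 0, "ay": 0, "az": 0, "tx": 0, "ty": 0, "tz": -2, "fingers": 0}
    - {"ax": 0, "ay": 0, "az": 0, "tx": 0, "ty": 0, "tz": 0, "fingers": 0}

```text
t: 19.12
eef_pos: [0.4802, 0.1464, 0.2588]
ee_rot: [0.85, 0.527, 0.005, 0.003]
wrist_force: [0.3, -0.2, -0.1]
gripper_width: 1.003
gripper_force: 0.0
```

Call:
drive_tool:
  plan:
    - {"ax": 0, "ay": 0, "az": 0, "tx": -2.6, "ty": 1.8, "tz": 0, "fingers": 0}
    - {"ax": 0, "ay": 0, "az": 0, "tx": -2.6, "ty": 1.8, "tz": 0, "fingers": 0}
    - {"ax": 0, "ay": 0, "az": 0, "tx": -2.6, "ty": 1.8, "tz": 0.8, "fingers": 0}
    - {"ax": 0, "ay": 0, "az": -0.11, "tx": 0, "ty": 0, "tz": 0, "fingers": 0}
    - {"ax": 0, "ay": 0, "az": -0.11, "tx": 0, "ty": 0, "tz": 0, "fingers": 0}
    - {"ax": 0, "ay": 0, "az": -0.11, "tx": 0, "ty": 0, "tz": 0, "fingers": 0}
    - {"ax": 0, "ay": 0, "az": -0.11, "tx": 0, "ty": 0, "tz": 0, "fingers": 0}
    - {"ax": 0, "ay": 0, "az": -0.11, "tx": 0, "ty": 0, "tz": 0, "fingers": 0}
    - {"ax": 0, "ay": 0, "az": -0.11, "tx": 0, "ty": 0, "tz": 0, "fingers": 0}
    - {"ax": 0, "ay": 0, "az": 0, "tx": 0, "ty": 0, "tz": 0, "fingers": 0}
    - {"ax": 0, "ay": 0, "az": 0, "tx": 0, "ty": 0, "tz": 0, "fingers": 0}

```text
t: 20.03
eef_pos: [0.4904, 0.0523, 0.2435]
ee_rot: [0.635, 0.773, -0.0, -0.0]
wrist_force: [0.5, 0.6, -0.3]
gripper_width: 1.0
gripper_force: 0.0
```

```bash
python3 - <<'E'
from h import *
s=ctrl.state();im,K,W=shot("wrist","w9");print(s["eef_pos"],s["t"])
cv2.imwrite("pics/w9c.png",cv2.resize(im[0:270,76:436],(800,600),interpolation=cv2.INTER_CUBIC))
E
```

```text
[0.49041175 0.05228353 0.24346188] 20.0333
```

View pics/w9c.png

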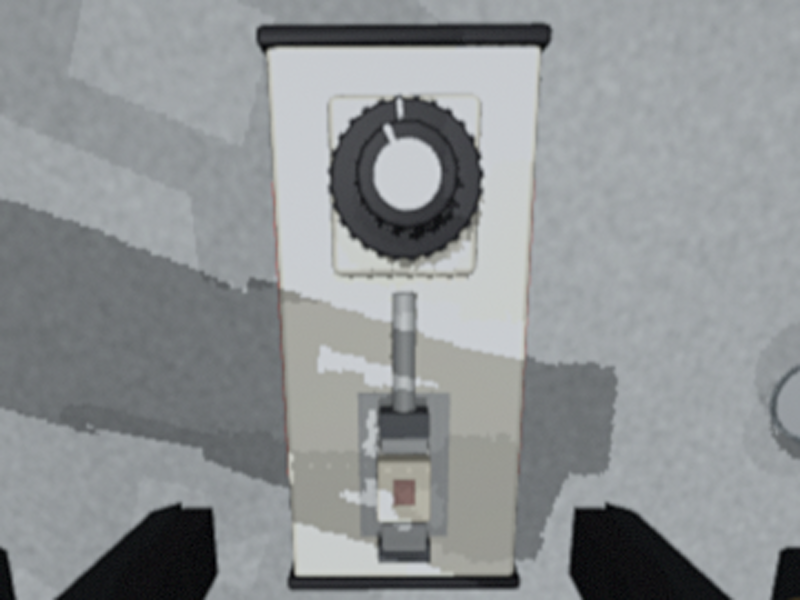

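The jaws now touch the block at both ends (crop (404,490)). The ring's mark has gone from the left side to (400,106), and the inner mark at (389,132) still lies at the same angle to the cap (407,174). The arm is clear, so I'll hand the job in.

```bash
python3 -c "
from h import *
print(ctrl.hand_in())"
```

```text
the job is handed in; nothing more can be done
None
```

I handed the job in at about t = 20 s; no verdict came back. The block stands wax up between the jaws, held with an estimated 15 N (from ring torque, not measured directly). In the last picture the inner knob's mark is at its old angle and the arm is clear.

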